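# Click the retractable scriber out against the angle plate

### The job

Make the retractable scriber ready for marking out: pick it up and, holding it clear of the bench, push its end button against the upright front face of the steel angle plate until the button is fully in and the point stands out at the other end. Then lay it flat, clip side up, in the empty wooden tray, lowering it to the tray's floor rather than dropping it, and let go. Leave the cork block where it lies.

Things in the scene. Friction and masses are not known exactly. Their poses are not given: they have to be found in the camera images.
- scriber: retractable scriber lying on the bench, button end away from the robot (within 50 degrees of straight ahead): aluminium barrel 130 mm long (x), 26 wide (y), 24 high (z), clip on top, dark grooves at the point end. Origin: centre of the barrel's underside, 12 mm below its axis. +x points to the button, -x to the dark cone (22 mm long) of the point. 0.12-0.23 kg; grip mid-barrel across the 26 mm
- scriber_button (a joint): the scriber's end button, a steel pin 16 mm in diameter on the barrel's axis: 0 = out (its end 86 mm from the middle of the barrel), 0.010 m = fully in (76 mm), at a hard stop. About 5 N along the barrel moves it; it stays where it is pushed (no spring) and drives the point out at the other end by as much
- button_end (a point): centre of the end face of the scriber's button, on the barrel's axis; moves with the button
- angle_plate: steel angle plate, fixed to the bench: a bare upright plate 100 mm wide, 75 mm high and 12 mm thick, with a foot and two gussets behind it. Origin: at bench height, below the middle of the front face. The flat front face is the plane x = 0 of this frame and looks along its -x axis, towards the robot; y runs along the face, z up
- face_centre (a point): point on the front face of the angle plate, in the middle of its width, 40 mm above the bench
- tray: low open wooden tray fixed to the bench at the left, empty, 220 mm long (x), 130 mm wide (y), 24 mm high, walls and floor 6 mm thick. Origin: centre of its underside. Between it and the angle plate the red lever of the fixed clamp jig slants up to 125 mm above the bench, its end near x = 0.55, y = 0.15: carry the scriber over it
- cork_block: bystander: loose cork sanding block, 65 x 110 x 29 mm, lying on the bench in front of the angle plate; leave it alone. Origin: centre of its underside, long side along its y

How it is judged:
By the outcome, as a careful person would: the job done as asked, in the order asked, and still so for the second after the job is handed in, with the robot touching nothing.
It also fails if it takes over 48 s, if anything falls off the work surface, if the arm or the gripper's body presses on something with over 40 N, if the wrist force passes 120 N, or if a joint passes its speed limit or range.

### The arm

A 6-joint arm with a two-finger parallel gripper is mounted at the origin on a cart in front of the work surface, level with it; the furniture and walls round the work are solid. World frame = base frame: x ahead of the robot, y to its left, z up, the work surface at z = 0. Lengths are in m, angles in rad, forces in N, time in s.
With the tool pointing down it reaches from about 0.3 to 1 m from the base axis. Payload 5.1 kg.
Tool frame: the origin (TCP) lies between the finger pads; the fingertips stand 22 mm ahead of it and the grasp point (between the pads) lies 3 mm ahead of it; z points along the fingers, y is the line along which they close (so a half turn about z gives the same grasp; the last joint's range is limited). The gripper opens to 95 mm and grips with 3 to 60 N. Pads are 20 mm wide; open, the fingers measure 119 mm over their backs; the gripper's body (75 mm by 180 mm) begins 59 mm behind the grasp point.
Start: joints at [-1.253, 0.124, 1.65, -0, 1.367, -0.083], TCP at [0.254, -0.598, 0.237] pointing down, gripper open.
Joint ranges: [-2.61, 2.61], [-1.02, 2.33], [0.03, 2.71], [-1.35, 4.49], [0.32, 2.68], [-2.91, 2.91]. Speed limits (rad/s): [2.57, 2.57, 3.14, 3.14, 3.14, 3.14].

### API

Orientations are given as a 3x3 rotation matrix whose columns are the frame's x, y, z axes.
In Python, from cell import bot, let_go, grab, readout, viewer gives the robot as it stands. Calls block until the motion is done:
- bot.reach(position, orientation): joint-space move of the TCP to a pose.
- bot.move_l(position, frame=None, rate=0.15): straight line of the TCP; frame=None keeps the orientation; rate is the mean speed in m/s.
- bot.set_joints(angles): joint-space move.
- let_go() and grab(f_grip=None): open the fingers fully, or close them until they stop; f_grip is the grip in N (None keeps the last).
- bot.sleep(seconds).
- bot.solve_ik(position, orientation): joint angles nearest the present ones, or None.
- readout.observe(): the state.
- viewer.capture(name): name is "side" or "top" or "wrist"; returns a dict with "pixels" (420x560x3 uint8, blue, green, red), "range_z" (420x560 float32, m along the optical axis (not along the pixel's ray), 0 where there is no reading), "intrinsics" (3x3 intrinsics, pixels), "origin" and "rotation" of the camera in the world. Camera axes: x right, y down, z forward; pixel columns grow to the right and rows downward; lengths in m; the calibration is good to about 2 mm. The wrist camera is an equidistant fisheye: a pixel r from the principal point sees the ray r / f radians off the axis. A picture is of the moment at which its call begins.
A pose or a line that the arm cannot do raises bot.MotionError and nothing moves.
- bot.finish_job(): hands the job in; it is judged then, once.
The state is a dict: "time": time; "joints": joint angles; "joint_vel": joint speeds; "joint_efforts": joint torques, N m; "position": TCP position; "tcp_rot": TCP orientation; "contact_force": force on the tool from outside, world axes, zero at the start; "ft_torque": the same for the moment, N m; "gripper_width": finger opening in m; "gripper_force": force on a finger pad.
Only numpy, scipy, OpenCV 4.12 (cv2) and the standard library are available. Lean on these libraries where they do the work, as an engineer would, in place of code of your own. Each camera call takes 0.05 s, during which the arm holds its last target. There are 200 camera calls.

## Working session

There is one attempt and no reset: what is moved stays moved. The work goes in short steps, each a Python script; the robot and the scene stay as the last script left them, time stands still between calls to the robot, and variables do not carry over. Pictures are saved under pics/ and viewed, at most 10 in all, crops included, and the job is handed in when it is done.

```bash
ls; mkdir -p pics; cat > h.py <<'E'
import numpy as np, cv2
from cell import bot, let_go, grab, readout, viewer
def cloud(c):
    K=c["intrinsics"];z=c["range_z"];v,u=np.indices(z.shape)
    p=np.stack([(u-K[0,2])/K[0,0]*z,(v-K[1,2])/K[1,1]*z,z],-1)
    return p@np.asarray(c["rotation"]).T+c["origin"]
E
python3 - <<'E'
from h import *
import pickle
for n in ("top","side"):
    c=viewer.capture(n); pickle.dump(c,open(n+".pkl","wb")); cv2.imwrite(f"pics/{n}0.png",c["pixels"]); print(n,c["origin"],c["rotation"],c["intrinsics"])
print(readout.observe()["time"])
E
```

```text
pics
top [0.37264809 0.0381456  1.03643393] [[-0.01567354 -0.98094642  0.19364518]
 [-0.99938592  0.0092991  -0.03378338]
 [ 0.03133896 -0.19405577 -0.98048979]] [[452.59174787   0.         285.62286659]
 [  0.         452.59174787 208.52575106]
 [  0.           0.           1.        ]]
side [ 0.58484562 -0.82750402  0.65918024] [[ 9.99917159e-01 -1.07380178e-02 -7.09715378e-03]
 [-4.12436394e-04 -5.77832882e-01  8.16155004e-01]
 [-1.28648558e-02 -8.16084466e-01 -5.77789442e-01]] [[421.46608711   0.         283.60975552]
 [  0.         421.46608711 214.53209635]
 [  0.           0.           1.        ]]
0.1
```

View pics/top0.png

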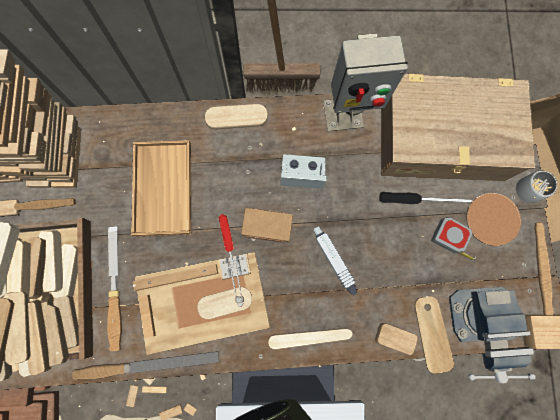

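View pics/side0.png

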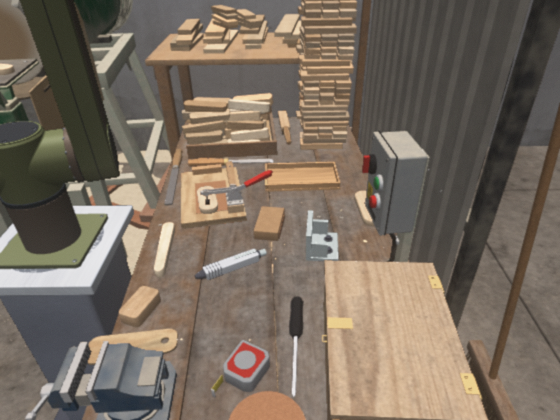

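Top view: scriber from button at (318,228) to dark cone at (353,292); angle plate around (304,168); cork block (267,225); tray (161,188); red lever (226,232). The side view agrees, with the scriber lying clear.

```bash
python3 - <<'E'
from h import *
import pickle
c=pickle.load(open("top.pkl","rb"));P=cloud(c)
def roi(a,b,cc,d,lo,hi):
    q=P[cc:d,a:b].reshape(-1,3);return q[(q[:,2]>lo)&(q[:,2]<hi)]
def rect(q,n):
    r=cv2.minAreaRect((q[:,:2]*1000).astype(np.float32));print(n,len(q),np.round(r[0],1),np.round(r[1],1),round(r[2],1),"z",np.round(np.percentile(q[:,2],[2,50,98]),4))
q=roi(300,365,215,305,.008,.06);rect(q,"scriber")
m=q[:,:2].mean(0);w,v=np.linalg.eigh(np.cov(q[:,:2].T));print("pca",m,v[:,1])
rect(roi(235,300,200,248,.02,.05),"cork")
rect(roi(125,200,135,240,.016,.05),"tray"); print("floor", np.median(P[170:200,150:175,2]),"bench",np.median(P[250:280,375:400,2]))
rect(roi(275,335,145,195,.066,.09),"plate top")
q=roi(275,335,145,195,.015,.066);
for lo in (.015,.03,.045):
  s=q[(q[:,2]>lo)&(q[:,2]<lo+.015)]; print(lo,len(s),s.min(0),s.max(0))
rect(roi(210,260,205,310,.05,.2),"lever"); 
c=pickle.load(open("side.pkl","rb"));P=cloud(c)
rect(roi(300,345,205,265,.066,.09),"plate top side")
rect(roi(190,275,240,285,.008,.06),"scriber side")
E
```

```text
scriber 850 [ 461.3 -103.8] [186.5  43. ] 19.9 z [0.0111 0.0224 0.0278]
pca [ 0.45332919 -0.10604397] [-0.87695341 -0.4805754 ]
cork 1315 [537.6  46.8] [109.9  62.5] 81.2 z [0.0228 0.0268 0.0302]
tray 893 [627.8 289.2] [220.9 131.1] 1.6 z [0.0168 0.0218 0.0259]
floor 0.004648577942991117 bench -0.0007446383752680585
plate top 266 [634.8 -35.5] [99.8 13.4] 84.3 z [0.0674 0.0736 0.0776]
0.015 132 [ 0.62495277 -0.08402466  0.01504552] [0.6896635  0.01310255 0.02991656]
0.03 69 [ 0.62488398 -0.08192574  0.03000934] [0.67288527 0.0132366  0.04497026]
0.045 173 [ 0.62438633 -0.08529691  0.04513995] [0.682584   0.01358876 0.0594925 ]
lever 654 [451.3 120.1] [191.1  27.6] 8.5 z [0.0542 0.0838 0.116 ]
plate top side 151 [637.3 -36. ] [103.7  12. ] 84.9 z [0.067  0.0759 0.078 ]
scriber side 837 [ 457.6 -107.6] [173.7  28.3] 28.6 z [0.0089 0.0229 0.029 ]
```

```bash
cat >> h.py <<'E'
def R(deg,flip=1):
    a=np.radians(deg);c,s=np.cos(a)*flip,np.sin(a)*flip
    return np.array([[c,s,0],[s,-c,0],[0,0,-1.]])
E
python3 - <<'E'
from h import *
import pickle
print(np.round(readout.observe()["tcp_rot"],2).tolist())
for f in (1,-1):
  for p,a in (([.458,-.107,.2],28.7),([.458,-.107,.025],28.7),([.53,-.03,.07],-5.5),([.628,.289,.03],36),([.628,.289,.03],-33)):
    q=bot.solve_ik(p,R(a,f)); print(f,a,None if q is None else np.round(q,2))
bot.reach([.43,-.12,.2],R(28.7))
s=readout.observe();print(s["time"],s["position"],s["joints"],s["contact_force"])
c=viewer.capture("wrist");pickle.dump(c,open("w1.pkl","wb"));cv2.imwrite("pics/w1.png",c["pixels"]);print(c["intrinsics"],c["origin"],c["rotation"],c["range_z"].min(),c["range_z"].max())
E
```

```text
[[0.92, 0.39, -0.0], [0.39, -0.92, 0.0], [0.0, -0.0, -1.0]]
1 28.7 [-0.34 -0.26  2.08 -0.    1.33  0.73]
1 28.7 [-0.34 -0.03  2.2  -0.    0.97  0.73]
1 -5.5 [-0.16  0.03  2.05 -0.    1.06  1.51]
1 36 [ 0.35  0.4   1.69 -0.    1.05  1.3 ]
1 -33 [ 0.35  0.4   1.69 -0.    1.05  2.5 ]
-1 28.7 [-0.34 -0.26  2.08 -0.    1.33 -2.42]
-1 28.7 [-0.34 -0.03  2.2  -0.    0.97 -2.42]
-1 -5.5 [-0.16  0.03  2.05 -0.    1.06 -1.63]
-1 36 [ 0.35  0.4   1.69 -0.    1.05 -1.85]
-1 -33 [ 0.35  0.4   1.69 -0.    1.05 -0.64]
1.9583 [ 0.43022292 -0.12069362  0.20029363] [-3.93637068e-01 -3.22995799e-01  2.12496685e+00 -1.94154271e-04
  1.33913372e+00  6.77262757e-01] [-2.12103061e-02  1.02705318e-04  2.64890390e-01]
[[325.1922621    0.         280.10525079]
 [  0.         325.1922621  220.19157304]
 [  0.           0.           1.        ]] [ 0.50119491 -0.08253105  0.34867715] [[ 4.80711145e-01 -8.40649740e-01 -2.49449015e-01]
 [-8.76878878e-01 -4.60694882e-01 -1.37272207e-01]
 [ 4.77960933e-04  2.84724852e-01 -9.58609164e-01]] 0.0 1.6219327
```

View pics/w1.png

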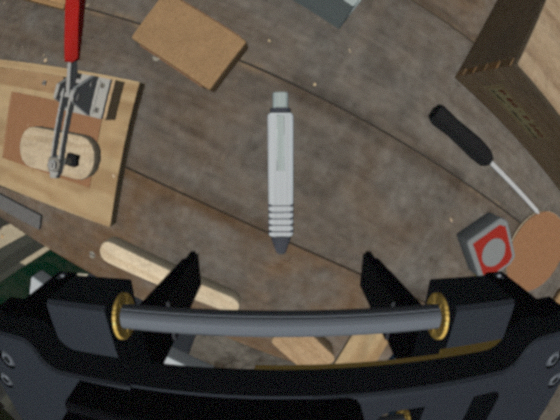

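The wrist picture shows the scriber upright in the image: button end at (280,93), point at (280,253), clip up at (282,140). I'll cast the silhouette onto the axis height, then grasp.

```bash
cat >> h.py <<'E'
def wrist_pts(c,uv,z):
    K=c["intrinsics"];d=(np.asarray(uv,float)-[K[0,2],K[1,2]])/K[0,0]
    r=np.linalg.norm(d,axis=1);k=np.where(r>1e-9,np.sin(r)/np.maximum(r,1e-9),1)
    ray=np.c_[d*k[:,None],np.cos(r)]@np.asarray(c["rotation"]).T
    return c["origin"]+ray*((z-c["origin"][2])/ray[:,2])[:,None]
def wrist_cloud(c):
    v,u=np.indices(c["range_z"].shape);uv=np.stack([u.ravel(),v.ravel()],1);K=c["intrinsics"]
    d=(uv-[K[0,2],K[1,2]])/K[0,0];r=np.linalg.norm(d,axis=1);r[r<1e-9]=1e-9
    p=np.c_[d*(np.tan(r)/r)[:,None],np.ones(len(d))]*c["range_z"].reshape(-1,1)
    return (p@np.asarray(c["rotation"]).T+c["origin"]).reshape(*c["range_z"].shape,3)
E
python3 - <<'E'
from h import *
import pickle
c=pickle.load(open("w1.pkl","rb"));P=wrist_cloud(c)
m=np.zeros((420,560),np.uint8);m[80:262,255:305]=(P[80:262,255:305,2]>.006)
n,l,st,_=cv2.connectedComponentsWithStats(m);k=1+st[1:,4].argmax();v,u=np.nonzero(l==k);print(st[k])
p=wrist_pts(c,np.c_[u,v],.012)[:,:2]
bar=(v>115)&(v<235)
r=cv2.minAreaRect((p*1000).astype(np.float32));print(r)
vs=np.arange(118,234);mid=np.array([[u[v==y].mean(),y] for y in vs]);w=[np.ptp(u[v==y]) for y in vs];q=wrist_pts(c,mid,.012)[:,:2]
L=cv2.fitLine(q.astype(np.float32),cv2.DIST_HUBER,0,.01,.01).ravel();d=L[:2]*np.sign(L[0]);t=(p-L[2:])@d
print("dir",np.degrees(np.arctan2(d[1],d[0])),"t",t.min(),t.max(),"w",np.median(w))
print("centre by button", L[2:]+d*(t.max()-.086),"by tip",L[2:]+d*(t.min()+.087), "floor z",np.median(P[150:200,320:360,2]))
E
```

```text
[ 267   92   27  162 3779]
((456.3226013183594, -107.34260559082031), (173.96751403808594, 27.2672061920166), 29.08236312866211)
dir 28.459137 t -0.08353172122303686 0.09039998808919299 w 25.0
centre by button [ 0.4572356  -0.10700677] by tip [ 0.45641648 -0.10745076] floor z 0.0002965841425594251
```

```bash
python3 - <<'E'
from h import *
import pickle
a=np.radians(28.6);g=np.array([.4568,-.1072])-.003*np.array([np.cos(a),np.sin(a)])
bot.reach([*g,.10],R(28.6))
bot.move_l([*g,.025],rate=.1)
grab(45)
s=readout.observe();print(s["time"],s["position"],s["gripper_width"],s["gripper_force"],s["contact_force"])
bot.move_l([*g,.10],rate=.15)
n=np.array([np.cos(np.radians(-5.4)),np.sin(np.radians(-5.4))]);t=np.array([-n[1],n[0]])
C=np.array([.6295,-.0352])-.008*t;pre=C-(.089+.025)*n
bot.reach([*pre,.10],R(-5.4));bot.move_l([*pre,.068],rate=.15)
s=readout.observe();print(s["time"],s["position"],s["gripper_width"],s["gripper_force"],s["contact_force"])
c=viewer.capture("wrist");pickle.dump(c,open("w2.pkl","wb"));cv2.imwrite("pics/w2.png",c["pixels"])
P=wrist_cloud(c);np.save("P2.npy",P)
q=P.reshape(-1,3);q=q[(abs(q[:,0]-.63)<.05)&(abs(q[:,1]+.035)<.06)&(q[:,2]>.068)&(q[:,2]<.08)];print(len(q),cv2.minAreaRect((q[:,:2]*1000).astype(np.float32)) if len(q) else 0)
E
```

```text
4.4917 [ 0.45411763 -0.10859552  0.02496503] 0.025576378144322266 44.99203562736511 [0.53353351 1.28303026 0.09302086]
6.275 [ 0.5141134  -0.0327827   0.06709058] 0.026022452818432094 44.991493821144104 [ 0.32005501 -0.90746315 -1.14138392]
6247 ((637.5263671875, -35.998741149902344), (100.01172637939453, 13.242167472839355), 84.9255142211914)
```

View pics/w2.png

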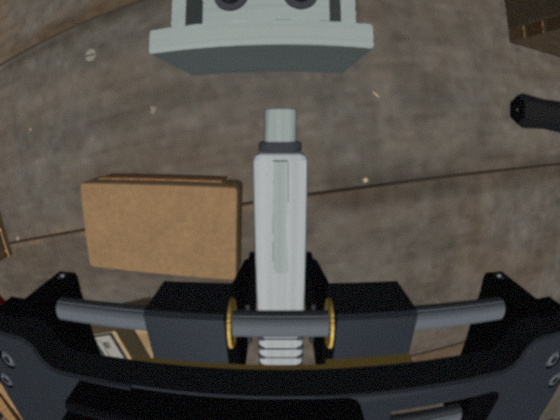

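The scriber hangs level, clip up, with its button end at (281,108) facing the plate face at about row 60. The cork at (165,225) is untouched. Now the push.

```bash
python3 - <<'E'
from h import *
import pickle
n=np.array([np.cos(np.radians(-5.3)),np.sin(np.radians(-5.3)),0])
s=readout.observe();p0=np.array([*(np.array(s["position"])[:2]),.068]);f0=np.mean([np.array(s["contact_force"])],0)@n
bot.move_l(p0+.018*n,rate=.08)
d=.018;hit=None
while d<.048:
    d+=.001;bot.move_l(p0+d*n,rate=.03);s=readout.observe()
    f=-(np.array(s["contact_force"])@n-f0);print(round(d*1000),round(((np.array(s["position"])-p0)@n)*1000,1),round(f,1),end=" | ")
    if f>22: break
print(s["time"],s["gripper_width"],s["contact_force"])
c=viewer.capture("wrist");cv2.imwrite("pics/w3.png",c["pixels"])
bot.move_l(p0,rate=.15)
c=viewer.capture("wrist");pickle.dump(c,open("w4.pkl","wb"));cv2.imwrite("pics/w4.png",c["pixels"])
c=viewer.capture("side");pickle.dump(c,open("s4.pkl","wb"))
print(readout.observe()["time"])
E
```

```text
19 18.8 1.4 | 20 20.0 1.2 | 21 21.1 0.5 | 22 22.0 1.0 | 23 23.0 0.7 | 24 24.1 1.0 | 25 25.0 1.2 | 26 26.1 1.5 | 27 26.6 2.3 | 28 27.2 5.5 | 29 28.4 5.8 | 30 29.6 6.0 | 31 30.7 4.9 | 32 31.8 5.3 | 33 32.8 5.7 | 34 33.8 5.0 | 35 34.9 5.6 | 36 35.9 5.0 | 37 36.6 6.9 | 38 36.7 10.9 | 39 36.7 14.0 | 40 36.9 16.9 | 41 37.3 18.5 | 42 37.7 20.0 | 43 38.1 20.6 | 44 38.6 20.9 | 45 39.1 22.2 | 13.45 0.025624350259154077 [-21.32079696   1.66321826   4.43721889]
14.05
```

View pics/w4.png

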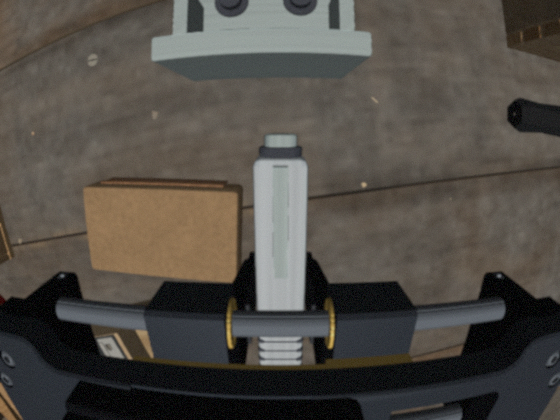

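The button is fully in: it travelled 26.8 to 36.7 mm and then hit the hard stop. It now stands only about 10 mm proud, at (281,137). The opened fingers measure 119 mm, more than the tray's 118 mm inner width, so I'll lay the scriber diagonally at 34°. First I carry it over high and look.

```bash
python3 - <<'E'
from h import *
import pickle
p=np.array(readout.observe()["position"])
bot.move_l([p[0],p[1],.24],rate=.25)
bot.reach([.6278,.2892,.24],R(35.6))
bot.move_l([.6278,.2892,.16],rate=.2)
s=readout.observe();print(s["time"],s["position"],s["gripper_width"],s["contact_force"])
c=viewer.capture("wrist");pickle.dump(c,open("w5.pkl","wb"));cv2.imwrite("pics/w5.png",c["pixels"])
P=wrist_cloud(c).reshape(-1,3)
q=P[(abs(P[:,0]-.628)<.13)&(abs(P[:,1]-.289)<.08)&(P[:,2]>.018)&(P[:,2]<.03)];print(len(q),cv2.minAreaRect((q[:,:2]*1000).astype(np.float32)))
c=viewer.capture("top");Q=cloud(c).reshape(-1,3);q=Q[(abs(Q[:,0]-.628)<.13)&(abs(Q[:,1]-.289)<.08)&(Q[:,2]>.016)&(Q[:,2]<.03)];print(len(q),cv2.minAreaRect((q[:,:2]*1000).astype(np.float32)))
c=viewer.capture("side");cv2.imwrite("pics/s5.png",cv2.resize(c["pixels"][60:240,200:400],(800,600)))
E
```

```text
16.725 [0.62825753 0.28846426 0.16064427] 0.025311087888778058 [ 0.00531505 -0.32877295 -1.30768797]
3742 ((629.775634765625, 288.9315185546875), (220.87892150878906, 130.54376220703125), 1.7508456707000732)
416 ((628.3143920898438, 271.61859130859375), (220.95901489257812, 96.64094543457031), 2.1341493129730225)
```

View pics/w5.png

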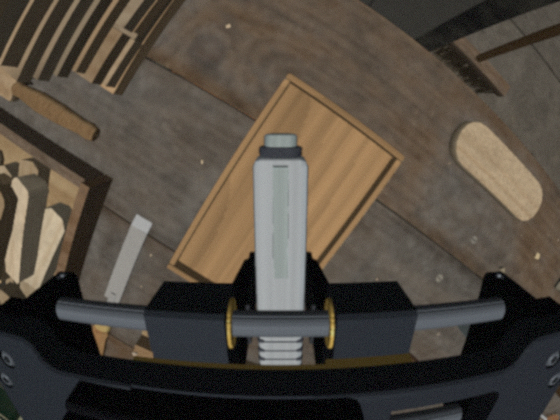

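View pics/s5.png

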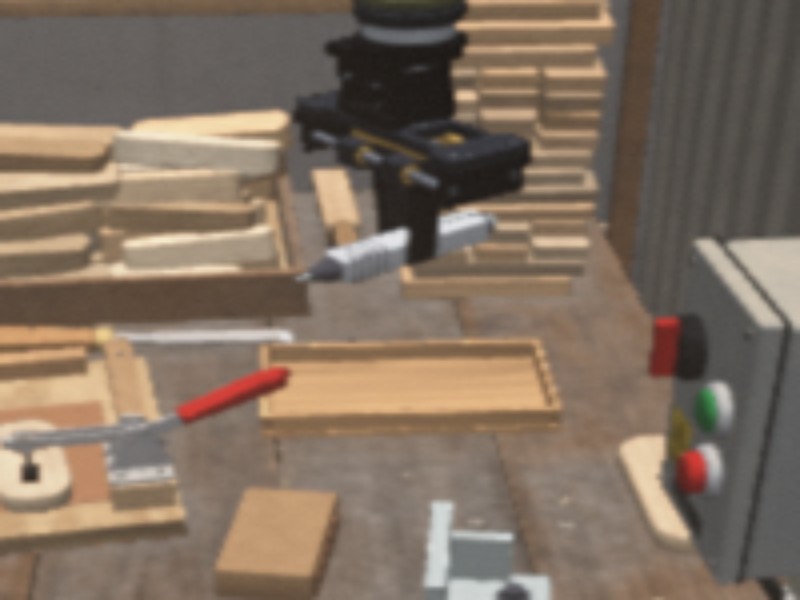

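The point sticks out beyond the cone, the scriber is above the tray at the planned diagonal, and the second tray measurement agrees (0.6295, 0.289). Lowering now.

```bash
python3 - <<'E'
from h import *
xy=[.629,.2891];f0=readout.observe()["contact_force"][2]
bot.move_l([*xy,.06],R(35.6),rate=.12);bot.move_l([*xy,.036],rate=.05)
z=.036
while z>.0285:
    z-=.001;bot.move_l([*xy,z],rate=.02);s=readout.observe();f=s["contact_force"][2]-f0
    print(round(z,4),np.round(s["position"],4),round(f,1),np.round(s["ft_torque"],2))
    if f>8: break
c=viewer.capture("wrist");cv2.imwrite("pics/w6.png",c["pixels"]);print(s["time"])
E
```

```text
0.035 [0.6292 0.2892 0.0353] -0.2 [-0.04  0.03 -0.02]
0.034 [0.629  0.2891 0.034 ] 0.2 [ 0.04 -0.02  0.  ]
0.033 [0.6289 0.2891 0.0329] -1.0 [ 0.02 -0.01  0.06]
0.032 [0.6292 0.2892 0.0324] 1.3 [-0.09  0.16 -0.02]
0.031 [0.6293 0.2892 0.0319] 5.2 [-0.25  0.56 -0.05]
0.03 [0.6296 0.2894 0.0312] 6.5 [-0.26  0.56  0.01]
0.029 [0.6298 0.2895 0.0306] 8.8 [-0.28  0.62 -0.04]
20.2417
```

View pics/w6.png

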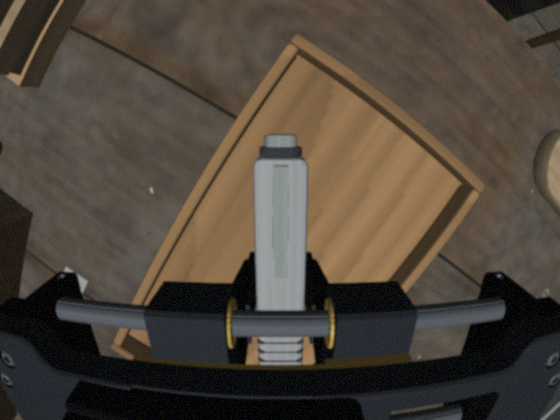

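The scriber is on the tray's floor, inside the walls and pressed level. I'll ease off and release.

```bash
python3 - <<'E'
from h import *
bot.move_l([.629,.2891,.0315],rate=.05)
let_go();s=readout.observe();print(s["time"],s["position"],s["gripper_width"],s["contact_force"])
bot.move_l([.629,.2891,.16],rate=.15)
bot.reach([.45,.2,.30],R(35.6))
s=readout.observe();print(s["time"],s["contact_force"])
c=viewer.capture("top");P=cloud(c);cv2.imwrite("pics/t7.png",cv2.resize(c["pixels"][120:300,100:340],(800,600)))
q=P.reshape(-1,3);q=q[(abs(q[:,0]-.629)<.1)&(abs(q[:,1]-.289)<.055)&(q[:,2]>.016)]
r=cv2.minAreaRect((q[:,:2]*1000).astype(np.float32));print(r,np.percentile(q[:,2],[50,95,99]))
E
```

```text
21.7583 [0.62900439 0.28910741 0.03150702] 0.09541124315420593 [ 0.01481378  0.0014452  -0.23510361]
23.7333 [0.13027144 0.21228822 0.25497461]
((632.6802368164062, 292.3042297363281), (139.02999877929688, 25.783489227294922), 36.036800384521484) [0.02794045 0.03254022 0.03468828]
```

View pics/t7.png

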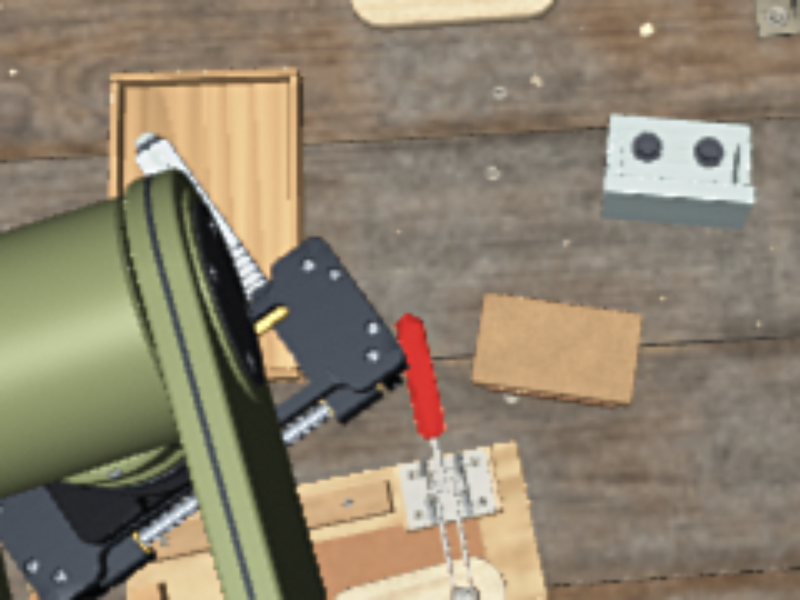

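The arm partly hides the tray here, but the button end shows at (150,140) inside it and the cork is in place. I'll clear the view for one last look.

```bash
python3 - <<'E'
from h import *
bot.reach([.4,-.25,.30],R(0))
c=viewer.capture("top");P=cloud(c);a=cv2.resize(c["pixels"][130:245,120:300],(800,511));b=0
cv2.imwrite("pics/t8.png",a)
q=P.reshape(-1,3);t=q[(abs(q[:,0]-.629)<.1)&(abs(q[:,1]-.289)<.056)&(q[:,2]>.016)]
print(cv2.minAreaRect((t[:,:2]*1000).astype(np.float32)),np.percentile(t[:,2],[50,99]))
k=P[200:248,235:300].reshape(-1,3);k=k[(k[:,2]>.02)&(k[:,2]<.05)];print("cork",cv2.minAreaRect((k[:,:2]*1000).astype(np.float32)))
print(readout.observe()["time"])
E
```

```text
((619.6943969726562, 283.511474609375), (172.0869903564453, 26.07996368408203), 35.64166259765625) [0.02812354 0.03398906]
cork ((537.5175170898438, 46.63029098510742), (110.51852416992188, 63.95719528198242), 82.17129516601562)
25.4917
```

View pics/t8.png

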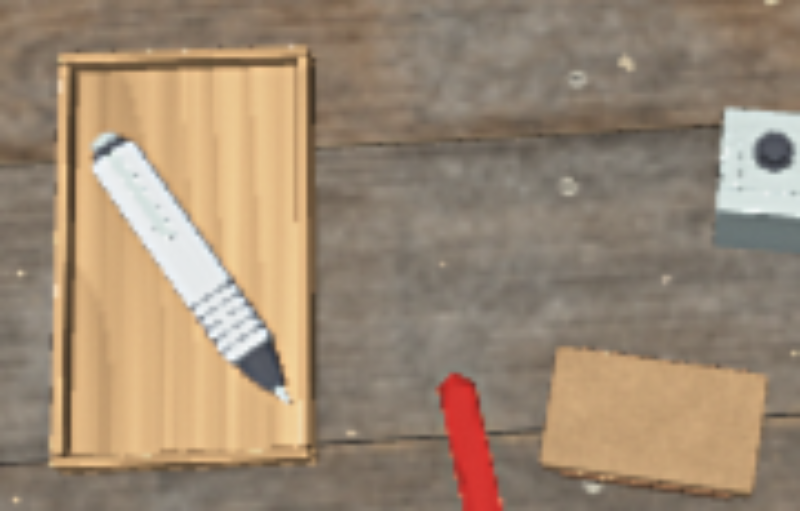

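The scriber lies flat in the tray, clip up at (150,205), with the point out at (288,400) and the button in at (105,140). The cork has not moved.

```bash
python3 -c "
from h import *
print(bot.finish_job())"
```

```text
the job is handed in; nothing more can be done
None
```

The scriber's button is pushed fully in and its point stands out; it lies flat, clip up, on the floor of the tray, the cork block has not moved, and the job was handed in at about 25.5 s.

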